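# Fetch the candle tin from behind the display and box it

### The arm

A 6-joint arm with a two-finger parallel gripper is mounted at the origin on the work surface. World frame = base frame: x ahead of the robot, y to its left, z up, the work surface at z = 0. Lengths are in mm, angles in rad, forces in N, time in s.
With the tool pointing down it reaches from about 350 to 925 mm from the base axis. Payload 6.4 kg.
Tool frame: the origin (TCP) lies midway between the tips of the shut fingers; the grasp point (between the pads) lies 19 mm behind it (r.grip_point_offset is the distance from the TCP to the grasp point, in mm); z points along the fingers, y is the line along which they close (so a half turn about z gives the same grasp; the last joint's range is limited). The gripper opens to 85 mm and grips with 20 to 120 N. Pads are 22 mm wide; open, the fingers measure 114 mm over their backs; the gripper's body (76 mm by 85 mm) begins 54 mm behind the grasp point. The pads swing forward as they close: fully open they stand 13 mm farther back than shut.
Start: joints at [-0.174, 0.245, 1.558, -0, 1.339, -0.174], TCP at [650.011, 0.004, 231.29] pointing down, gripper open.
Joint ranges: [-3.13, 3.13], [-1.02, 2.26], [0.13, 2.54], [-0.95, 4.09], [0.21, 2.88], [-2.74, 2.74]. Speed limits (rad/s): [2.57, 2.57, 3.14, 3.14, 3.14, 3.14].

### API

Orientations are given as [roll, pitch, yaw] about the fixed x, y, z axes, in that order (R = Rz(yaw) Ry(pitch) Rx(roll)).
In Python, from bench import r gives the robot as it stands. The module is installed in compiled form; this text tells all that it offers.
- The arm moves only by the shell command python3 -m inch 'ROWS' [FORCE]. ROWS is a JSON object of lists of equal length, an entry for each row: "offset": the shift along the tool's x, y, z in units of 0.2 m (1.0 is 0.2 m), a list of three; "dr": the turn, a rotation vector about the tool's x, y, z in units of 360 degrees (1.0 is 360 degrees), a list of three; "gripper": the opening, from 0 (shut) to 1 (fully open). A call has 1 to 12 rows; each row is the pose to reach, as a shift and turn from the pose commanded when the call began, along the tool's axes at that moment, turning the shorter way round; what a row does not reach only later rows make up. A row lasts 1/10 s, in which the tool goes at most 50 mm and 8.59 degrees, less where a joint would pass 70% of its speed; a pose out of reach is approached as far as the arm can. A call with a number of a shift or a turn outside -1 to 1 is refused whole. A call with a gripper value outside its range is refused whole. The fingers move at their own pace and stop on an object; FORCE is the grip in N (left out, the last holds). Time passes only in rows, so rows that repeat a pose let the fingers close. It gives the time, the measured TCP pose, the force, the opening and the grip force at its end, in the units of the state.
- r.get_obs(): the state, without advancing time (a new reading comes with each control period).
- r.grab_frame(name): name is "scene" or "side" or "wrist"; returns a dict with "image" (400x640x3 uint8, red, green, blue), "fx", "fy", "cx", "cy" (pixels), "k1" (the pictures are not rectified: a ray, as slopes to the right and down, at radius r is drawn at 1 + k1 r^2 times it, then the intrinsics apply), "R" (3x3) and "t" (3): a world point X has camera coordinates R X + t. Camera axes: x right, y down, z forward; pixel columns grow to the right and rows downward; lengths in mm; the calibration is good to about 2 mm. A picture is of the moment at which its call begins. There is no depth.
- r.job_done(): hands the job in; it is judged then, once.
The state is a dict: "time": time; "joints": joint angles; "dq": joint speeds; "joint_efforts": joint torques, N m; "ee_pos": TCP position; "tcp_rot": TCP orientation; "contact_force": force on the tool from outside, world axes, zero at the start; "ft_torque": the same for the moment, N m; "finger_gap": finger opening in mm; "grasp_force": force on a finger pad.
Only numpy, scipy, OpenCV 4.12 (cv2) and the standard library are available. Lean on these libraries where they do the work, as an engineer would, in place of code of your own. Each camera call takes 0.05 s, during which the arm holds its last target. There are 200 camera calls.

### The job

A customer wants the squat candle tin that is hemmed in behind the lantern, the candle jar and the pepper mill on the wire display rack: stand those three on the dark wooden tray first, then seat the tin upright, fully down, in the round well of the open gift box. Then put the lantern, the jar and the mill back on the rack, each upright in the very place where it stood. Set everything down gently, let nothing fall over, and leave the green glass votive, the snowman and the mug where they are.

Things in the scene. Friction and masses are not known exactly. Their poses are not given: they have to be found in the camera images.
- lantern: Dark metal lantern with glass chimney, on the rack, 148 mm tall, 0.3 kg. Widths: base 62, glass 50, roof 64 mm at height 95 to 101 mm, tapering to a round vent cap 38 mm wide at height 118 to 148 mm (a good grip); a thin wire bail is folded down below the roof. Origin: centre of the underside, z up; round, yaw is free.
- jar: Clear glass candle jar with white wax and pale wooden lid, on the rack, 118 mm tall, 0.32 kg: glass 58 mm across up to 96 mm, lid 56 mm across above that. Origin: centre of the underside, z up; round, yaw is free.
- mill: Dark turned-wood pepper mill with steel button on top, on the rack, 166 mm tall, 0.22 kg, one rigid piece. Widths: foot 56 mm, waist 33 mm at 78 mm, shoulder 44 mm at 104 mm, head a cylinder 42 mm wide at height 119 to 146 mm (a good grip), rounded above. Origin: centre of the underside, z up; round, yaw is free.
- tin: Squat round aluminium candle tin, lid on, 55 mm across, 45 mm tall, 0.14 kg, rigid. On the rack, behind and between the three tall pieces (70 to 110 mm from each, between axes), some 73 mm before the wire back. Origin: centre of the underside, z up; round, yaw is free.
- rack: Fixed display rack: pale pine board 240 (x) by 340 (y) by 18 mm with a black 6 mm wire gallery. Origin: centre of the underside; x to its back, y left, z up; goods stand on the board at z = 18 mm. Wire back at x = 113 mm, 83 mm high; wire sides at y = +-163 mm slope from 83 mm high (back) to 53 mm (front); front open.
- tray: Empty dark wooden tray, fixed, to one side of the rack: 300 mm (x) by 150 mm (y), floor 8 mm thick (its top at z = 8 mm), rim 8 mm thick and 18 mm high. Origin: centre of the underside, z up.
- giftbox: Open brown card gift box, fixed, to the other side of the rack: 170 (x) by 150 mm (y), walls 4 mm thick, 40 mm high, with a white card insert, top at z = 26 mm. In its middle a round well 68 mm across, 16 mm deep, floor at z = 10 mm: 6 mm of room round the tin. Origin: centre of the underside, below the well's centre, z up.
- votive: Bystander: small open green glass votive, 46 mm across, 50 mm tall, in the left back corner of the rack; leave it alone. Origin: centre of the underside, z up; round, yaw is free.
- snowman: Bystander: white snowman figure with a dark hat, 76 mm across, 144 mm tall, on the counter beyond the rack; leave it alone. Origin: centre of the underside, z up; round, yaw is free.
- mug: Bystander: dark mug, 82 mm across, 92 mm tall, handle at its +y side, on the counter beyond the rack; origin at the centre of its underside; leave it alone.
There are look-alikes about, which are no part of the job. Leave any purple look-alike of the lantern alone.

How it is judged (in metres and radians):
On the way, in this order (a step that is already met when the one before it is completed fails the run):
1. the lantern, the jar and the mill all stand upright, released, on the tray (x of lantern in the frame of tray between -0.135 and 0.135 m and y of lantern in the frame of tray between -0.06 and 0.06 m and z of lantern in the frame of tray between 0.004 and 0.013 m and angle between each of lantern, jar, mill's own z axis and vertical below 0.1 rad and linear speed of each of lantern, jar, mill below 0.02 m/s and contact force between each of lantern, jar, mill and the fingers below 0.05 N and x of jar in the frame of tray between -0.135 and 0.135 m and y of jar in the frame of tray between -0.06 and 0.06 m and z of jar in the frame of tray between 0.004 and 0.013 m and x of mill in the frame of tray between -0.135 and 0.135 m and y of mill in the frame of tray between -0.06 and 0.06 m and z of mill in the frame of tray between 0.004 and 0.013 m), for 0.2 s.
2. the tin is seated in the gift box's well, released, while those three still stand on the tray (all of step 1 and horizontal distance between tin and giftbox below 0.009 m and z of tin in the frame of giftbox between 0.006 and 0.0135 m and angle between tin's own z axis and vertical below 0.1 rad and linear speed of tin below 0.02 m/s and contact force between tin and the fingers below 0.05 N), for 0.2 s.
At the end, for the whole second after the job is handed in: The tin stands upright (within 0.1 rad) on the floor of the gift box's well; the lantern, the jar and the mill each stand upright (within 0.1 rad) within 15 mm of where they stood at the start; all are released and at rest; the votive, the snowman and the mug are within 20 mm of where they were (horizontal distance between tin and giftbox below 0.009 m and z of tin in the frame of giftbox between 0.006 and 0.0135 m and angle between each of tin, lantern, jar, mill's own z axis and vertical below 0.1 rad and linear speed of each of tin, lantern, jar, mill below 0.02 m/s and contact force between each of tin, lantern, jar, mill and the fingers below 0.05 N and distance of each of lantern, jar, mill from where it was at the start of the episode below 0.015 m and distance of each of votive, snowman, mug from where it was at the start of the episode below 0.02 m); the robot touches nothing.
It fails at once if the votive, the snowman or the mug is moved more than 20 mm or tipped over (distance of any of votive, snowman, mug from where it was at the start of the episode above 0.02 m or angle between any of votive, snowman, mug's own z axis and vertical above 0.5 rad).
It fails at once if the lantern, the jar, the mill or the tin falls over (tilts past 0.7 rad) (angle between any of lantern, jar, mill, tin's own z axis and vertical above 0.7 rad).
It fails at once if one of those four is dropped (untouched by the fingers and faster than 0.6 m/s) ((linear speed of lantern above 0.6 m/s and contact force between lantern and the fingers below 0.05 N) or (linear speed of jar above 0.6 m/s and contact force between jar and the fingers below 0.05 N) or (linear speed of mill above 0.6 m/s and contact force between mill and the fingers below 0.05 N) or (linear speed of tin above 0.6 m/s and contact force between tin and the fingers below 0.05 N)).
It also fails if it takes over 144 s, if anything falls off the work surface, if the arm or the gripper's body presses on something with over 40 N, if the wrist force passes 120 N, or if a joint passes its speed limit or range.

## Working session

There is one attempt and no reset: what is moved stays moved. The work goes in short steps, Python scripts to look and compute and a shell command to move; the robot and the scene stay as the last step left them, time stands still between calls to the robot, and variables do not carry over. Pictures are saved under pics/ and viewed, at most 18 in all, crops included, and the job is handed in when it is done.

```bash
mkdir -p pics; ls; cat > h.py <<'E'
import numpy as np, cv2
from bench import r
def grab(n):
    f=r.grab_frame(n); return f
def save(f,name): cv2.imwrite('pics/'+name,cv2.cvtColor(f['image'],cv2.COLOR_RGB2BGR))
def ray(f,u,v):
    d=np.array([(u-f['cx'])/f['fx'],(v-f['cy'])/f['fy']]); s=d.copy()
    for _ in range(20): s=d/(1+f['k1']*(s@s))
    R=np.array(f['R']);t=np.array(f['t'])
    return -R.T@t, R.T@np.array([s[0],s[1],1])
def plane(f,u,v,z):
    c,d=ray(f,u,v); return c+d*(z-c[2])/d[2]
def proj(f,X):
    p=np.array(f['R'])@np.array(X,float)+np.array(f['t']); s=p[:2]/p[2]; s=s*(1+f['k1']*(s@s))
    return np.array([f['fx']*s[0]+f['cx'],f['fy']*s[1]+f['cy']])
E
python3 - <<'E'
from h import *
for n in('scene','side','wrist'):
    f=grab(n); save(f,n+'0.png'); np.save(n+'0.npy',f,allow_pickle=True)
    c,d=ray(f,320,200); print(n,c.round(),d.round(2),f['fx'],f['k1'])
o=r.get_obs(); print(o)
E
```

```text
pics
scene [ 825. -339.  781.] [-0.29  0.4  -0.87] 372.9260511591566 0.011936775035268988
side [  78. -729.  848.] [ 0.4   0.62 -0.68] 514.4407585228009 -0.09742938127322597
wrist [649.  85. 373.] [ 0.02 -0.33 -0.94] 334.9245552067754 0.006291620722706629
{'time': 0.15, 'joints': array([-1.74121699e-01,  2.45670152e-01,  1.55874184e+00, -2.65324868e-06,
        1.33874607e+00, -1.74119583e-01]), 'dq': array([-9.40400839e-04, -1.70926582e-03, -3.54987733e-03, -1.58209636e-05,
        4.69229372e-04, -6.22870936e-04]), 'joint_efforts': array([ 3.57137314e-04, -4.29984105e+01, -3.26552796e+01, -1.40693478e-04,
        3.52074814e-03,  1.27692519e-05]), 'ee_pos': array([6.49557881e+02, 6.89099611e-02, 2.30418711e+02]), 'tcp_rot': array([-3.14005047e+00, -2.68650587e-04,  1.57079462e+00]), 'contact_force': array([0.27720744, 0.27993655, 0.3094019 ]), 'ft_torque': array([-0.06862099,  0.02002106, -0.06220242]), 'grasp_force': 0.0, 'finger_gap': 85.13570486790404}
```

View pics/scene0.png

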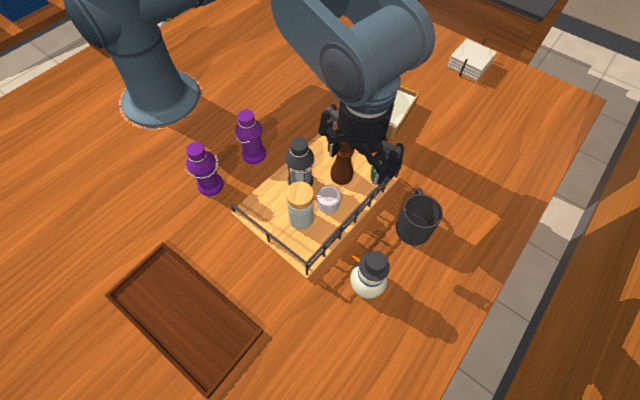

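View pics/side0.png

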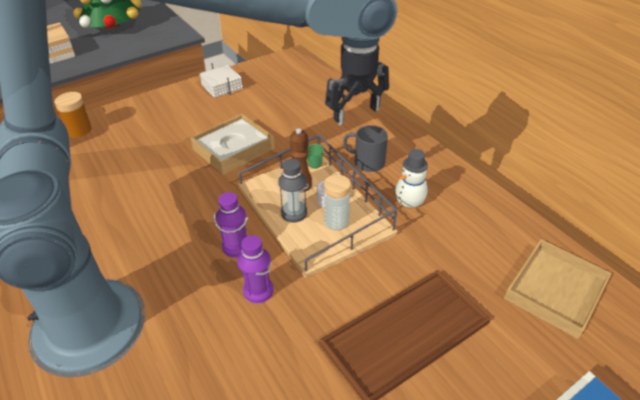

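View pics/wrist0.png

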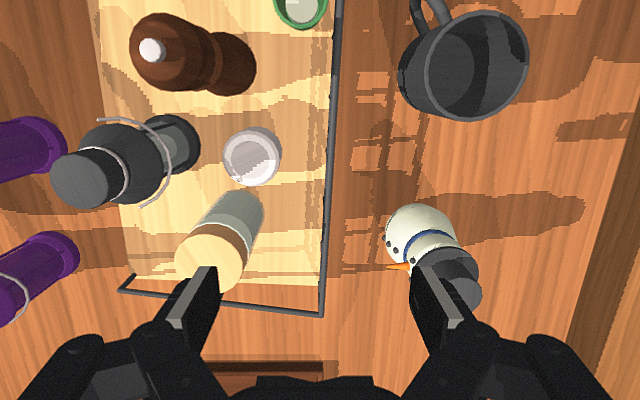

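```bash
cat >> h.py <<'E'
def tri(L):
    A=np.zeros((3,3));b=np.zeros(3)
    for f,u,v in L:
        c,d=ray(f,u,v);d=d/np.linalg.norm(d);P=np.eye(3)-np.outer(d,d);A+=P;b+=P@c
    return np.linalg.solve(A,b)
E
python3 - <<'E'
from h import *
S,D,W=[np.load(n+'0.npy',allow_pickle=True).item() for n in('scene','side','wrist')]
p=lambda *a:plane(*a).round(0)[:2]
print('lantern',p(W,80,180,166),p(S,299,146,166),p(D,291,165,166))
print('jar',p(W,208,262,136),p(S,300,190,136),p(D,338,183,136))
print('mill',p(W,151,50,184),p(D,298,130,184))
print('tin',p(W,252,156,63),p(S,329,194,63))
print('tray D',[p(D,*q,18) for q in((441,273),(491,318),(370,397),(322,340))])
print('tray S',[p(S,*q,18) for q in((165,246),(262,331),(209,393),(108,294))])
print('box D',[p(D,*q,40) for q in((192,143),(236,118),(273,140),(228,172))],p(D,233,142,26))
print('rack wire W top back', p(W,322,314,101),p(W,341,10,101),'scene',p(S,307,268,18))
print('snow',p(S,375,262,144),p(D,414,157,144))
for n,f in(('s',S),('d',D)):
    x0,y0=(220,120) if n=='s' else (180,110)
    cv2.imwrite(f'pics/c{n}.png',cv2.cvtColor(cv2.resize(f['image'][y0:y0+130,x0:x0+200],None,fx=4,fy=4,interpolation=2),cv2.COLOR_RGB2BGR))
E
python3 -c "
import cv2,numpy as np
a=cv2.imread('pics/cs.png');b=cv2.imread('pics/cd.png')
cv2.imwrite('pics/cc.png',cv2.resize(np.vstack([a,b]),(461,600)))"
```

```text
lantern [499.  27.] [504.  17.] [494.  20.]
jar [564. -50.] [562. -50.] [563. -56.]
mill [565. 101.] [561. 100.]
tin [590.  21.] [589.  16.]
tray D [array([ 657., -298.]), array([ 660., -436.]), array([ 369., -432.]), array([ 364., -293.])]
tray S [array([ 376., -292.]), array([ 662., -290.]), array([ 660., -427.]), array([ 368., -432.])]
box D [array([399., 389.]), array([551., 430.]), array([586., 277.]), array([426., 223.])] [500. 348.]
rack wire W top back [ 656. -127.] [668. 135.] scene [ 649. -136.]
snow [766. -85.] [750. -85.]
```

View pics/cd.png

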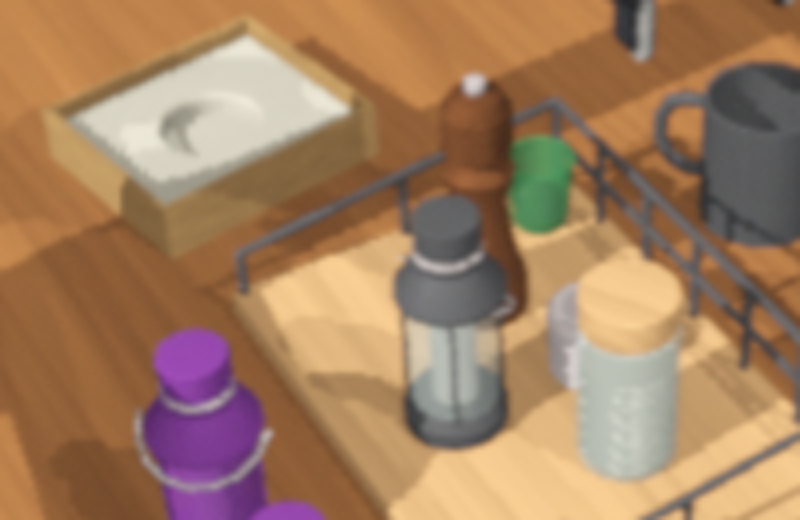

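The side crop shows the lantern cap, the mill's button (crop px 474,83), the jar lid and the gift box with its well (crop px ~208,122). Now I'll move above the rack for a centred wrist view.

```bash
python3 -m inch '{"offset":[[0,-0.15,-0.12],[0,-0.3,-0.25],[0,-0.45,-0.37],[0,-0.6,-0.5],[0,-0.6,-0.5],[0,-0.6,-0.5]],"dr":[[0,0,0],[0,0,0],[0,0,0],[0,0,0],[0,0,0],[0,0,0]],"gripper":[1,1,1,1,1,1]}' 40
python3 - <<'E'
from h import *
f=grab('wrist'); save(f,'w1.png'); np.save('w1.npy',f,allow_pickle=True)
f=grab('side'); save(f,'d1.png'); np.save('d1.npy',f,allow_pickle=True)
E
```

```text
time: 0.75
ee_pos: [530.0, -0.0, 331.6]
tcp_rot: [3.14, 0.0, 1.571]
contact_force: [-0.4, -0.2, -0.3]
finger_gap: 85.6
grasp_force: 0.0
```

View pics/w1.png

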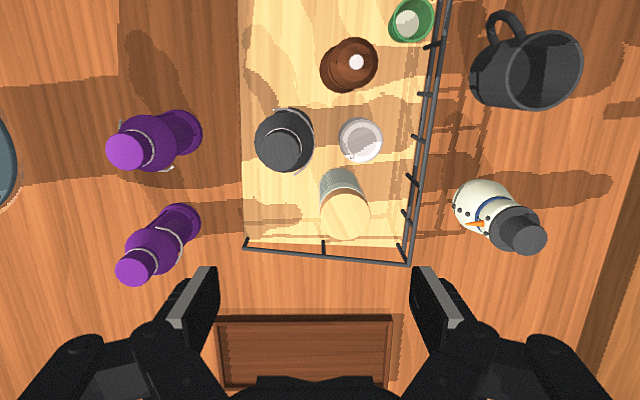

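Clear view from above: lantern cap ≈(281,150), jar lid ≈(345,213), mill button ≈(356,62), tin ≈(361,140), tray at the bottom.

```bash
python3 - <<'E'
from h import *
W=np.load('w1.npy',allow_pickle=True).item(); im=W['image']
hsv=cv2.cvtColor(im,cv2.COLOR_RGB2HSV)
D=np.load('d1.npy',allow_pickle=True).item()
p=lambda *a:plane(*a).round(1)[:2]
print('lantern',p(W,281,150,166),'jar',p(W,345,213.5,136),'mill',p(W,356,62,184),'tin',p(W,361,139.5,63))
# button mask, tin mask
def blob(m,x0,x1,y0,y1):
    M=np.zeros(m.shape,np.uint8);M[y0:y1,x0:x1]=m[y0:y1,x0:x1]*255
    c=max(cv2.findContours(M,0,1)[0],key=cv2.contourArea);return cv2.minEnclosingCircle(c),cv2.fitEllipse(c)[:2]
print('button',blob((hsv[...,1]<60)&(hsv[...,2]>130),335,375,45,80))
print('tin',blob((hsv[...,1]<60)&(hsv[...,2]>100),330,390,112,170))
print('cap',blob((hsv[...,1]<80)&(hsv[...,2]>55)&(hsv[...,2]<140),256,306,125,174))
print('lid',blob((hsv[...,1]>70)&(hsv[...,2]>150)&(hsv[...,0]<30),315,375,185,242))
print('tray',[p(W,*q,18) for q in((218,319),(392,317))])
print('rackfront corners z18',p(W,240,4,18),p(W,246,240,18))
print(p(W,408,264,101), p(W,440,40,101), 'tops')
E
```

```text
lantern [499.   26.8] jar [563.1 -48.2] mill [563.2 101.2] tin [587.1  20.2]
button (((355.5833435058594, 61.33333206176758), 8.09029769897461), ((356.03350830078125, 61.577945709228516), (13.871150016784668, 15.486440658569336)))
tin (((359.6956481933594, 139.45652770996094), 22.983009338378906), ((360.1067199707031, 139.57882690429688), (43.302101135253906, 45.326820373535156)))
cap (((282.0, 144.5), 30.153871536254883), ((281.7000732421875, 146.03065490722656), (49.87394332885742, 54.85081481933594)))
lid (((344.5, 213.0), 40.67257308959961), ((344.9372253417969, 214.9693603515625), (62.17559814453125, 69.12928009033203)))
tray [array([ 372. , -280.5]), array([ 657.4, -276.8])]
rackfront corners z18 [441.1 174.5] [ 427.4 -137.4]
[ 648.2 -130.5] [656.9 126.3] tops
```

```bash
python3 -m inch '{"offset":[[-0.12,0.08,0],[-0.255,0.165,0],[-0.255,0.165,0.2],[-0.255,0.165,0.4],[-0.255,0.165,0.6],[-0.255,0.165,0.75],[-0.255,0.165,0.75],[-0.255,0.165,0.75]],"dr":[[0,0,0],[0,0,0],[0,0,0],[0,0,0],[0,0,0],[0,0,0],[0,0,0],[0,0,0]],"gripper":[1,1,1,1,1,1,1,1]}'
python3 - <<'E'
from h import *
for n in('wrist','side','scene'):
  f=grab(n); save(f,n+'2.png'); np.save(n+'2.npy',f,allow_pickle=True)
a=cv2.imread('pics/wrist2.png');b=cv2.imread('pics/side2.png');
b=cv2.resize(b[90:290,180:500],None,fx=1.25,fy=1.25);a=cv2.resize(a,(400,250))
cv2.imwrite('pics/m2.png',np.hstack([a,b]))
E
```

```text
time: 1.65
ee_pos: [563.0, -50.9, 180.4]
tcp_rot: [-3.139, -0.001, 1.571]
contact_force: [0.8, 0.7, 0.3]
finger_gap: 85.2
grasp_force: 0.0
```

View pics/m2.png

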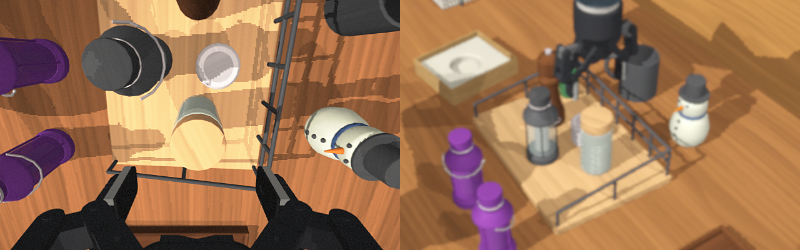

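The jar lid (≈(315,222) in the full wrist frame) is centred between the fingers. I'll compute the offset once more.

```bash
python3 - <<'E'
from h import *
W=np.load('wrist2.npy',allow_pickle=True).item()
p=lambda *a:plane(*a).round(1)[:2]
hsv=cv2.cvtColor(W['image'],cv2.COLOR_RGB2HSV)
m=((hsv[...,1]>60)&(hsv[...,2]>150)).astype(np.uint8)
for v in (200,215,225,235,245): 
    xs=np.where(np.abs(np.diff(W['image'][v,240:400].astype(int),axis=0)).sum(1)>50)[0]+240; print(v,xs)
print('jar',p(W,315,225,136),'lantern',p(W,180,105,166),'tin',p(W,348,105,63))
E
```

```text
200 [279 280 281 287 288 343 344 351 353 355 392 393 398]
215 [261 262 273 274 275 356 357 358 389]
225 [263 264 272 355 361 398]
235 [252 259 361]
245 [395]
jar [562.8 -47. ] lantern [501.8  24.8] tin [587.4  19. ]
```

```bash
python3 -m inch '{"offset":[[0,0,0.15],[0,0,0.3],[0,0,0.4],[0,0,0.485],[0,0,0.485],[0,0,0.485],[0,0,0.485],[0,0,0.485],[0,0,0.485],[0,0,0.485],[0,0,0.485],[0,0,0.485]],"dr":[[0,0,0],[0,0,0],[0,0,0],[0,0,0],[0,0,0],[0,0,0],[0,0,0],[0,0,0],[0,0,0],[0,0,0],[0,0,0],[0,0,0]],"gripper":[1,1,1,1,1,0.7,0.6,0.5,0.5,0.5,0.5,0.5]}' 40 &&
python3 -m inch '{"offset":[[0,0,0],[0,0,0],[0,0,-0.02],[0,0,-0.06],[0,0,-0.12]],"dr":[[0,0,0],[0,0,0],[0,0,0],[0,0,0],[0,0,0]],"gripper":[0.5,0.5,0.5,0.5,0.5]}'
```

```text
time: 3.0
ee_pos: [564.4, -51.4, 86.6]
tcp_rot: [3.138, 0.001, 1.571]
contact_force: [-1.4, 0.4, 6.5]
finger_gap: 56.8
grasp_force: 42.7
time: 3.5
ee_pos: [562.3, -50.7, 108.2]
tcp_rot: [-3.14, -0.001, 1.571]
contact_force: [0.1, 0.3, -2.8]
finger_gap: 57.0
grasp_force: 43.1
```

```bash
python3 -m inch '{"offset":[[0,0,-0.1],[0,0,-0.2],[0,0,-0.35],[0,0,-0.46],[-0.12,0,-0.46],[-0.27,0,-0.46],[-0.42,-0.05,-0.46],[-0.57,-0.1,-0.46],[-0.72,-0.15,-0.46],[-0.8,-0.24,-0.46],[-0.8,-0.24,-0.46]],"dr":[[0,0,0],[0,0,0],[0,0,0],[0,0,0],[0,0,0],[0,0,0],[0,0,0],[0,0,0],[0,0,0],[0,0,0],[0,0,0]],"gripper":[0.5,0.5,0.5,0.5,0.5,0.5,0.5,0.5,0.5,0.5,0.5]}' &&
python3 -m inch '{"offset":[[-0.12,0,0],[-0.27,0,0],[-0.42,0,0],[-0.57,0,0],[-0.72,0,0],[-0.805,0,0],[-0.805,0,0.15],[-0.805,0,0.3],[-0.805,0,0.4],[-0.805,0,0.4]],"dr":[[0,0,0],[0,0,0],[0,0,0],[0,0,0],[0,0,0],[0,0,0],[0,0,0],[0,0,0],[0,0,0],[0,0,0]],"gripper":[0.5,0.5,0.5,0.5,0.5,0.5,0.5,0.5,0.5,0.5]}'
python3 - <<'E'
from h import *
for n in('scene','side'):
  f=grab(n); save(f,n+'3.png'); np.save(n+'3.npy',f,allow_pickle=True)
a=cv2.imread('pics/scene3.png')[200:400,60:380];b=cv2.imread('pics/side3.png')[200:400,280:600]
cv2.imwrite('pics/m3.png',cv2.resize(np.hstack([a,b]),None,fx=1.25,fy=1.25))
E
```

```text
time: 4.6
ee_pos: [513.7, -212.8, 201.0]
tcp_rot: [-3.141, 0.001, 1.567]
contact_force: [0.5, 0.9, -2.8]
finger_gap: 56.6
grasp_force: 43.5
time: 5.6
ee_pos: [513.6, -369.3, 116.5]
tcp_rot: [-3.136, -0.006, 1.571]
contact_force: [-0.5, 1.4, -2.4]
finger_gap: 56.8
grasp_force: 43.5
```

View pics/m3.png

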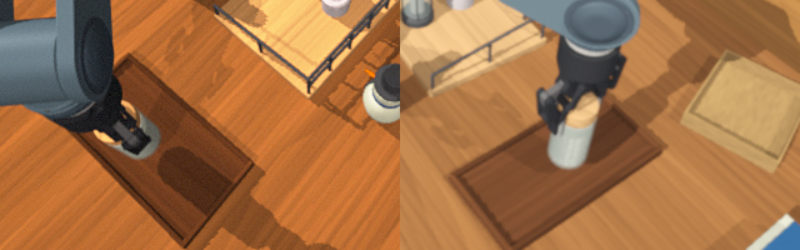

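The jar hangs upright over the middle of the tray, about 40 mm up. Lowering gently.

```bash
python3 -m inch '{"offset":[[0,0,0.06],[0,0,0.12],[0,0,0.17],[0,0,0.19],[0,0,0.2],[0,0,0.21],[0,0,0.21],[0,0,0.21]],"dr":[[0,0,0],[0,0,0],[0,0,0],[0,0,0],[0,0,0],[0,0,0],[0,0,0],[0,0,0]],"gripper":[0.5,0.5,0.5,0.5,0.5,0.5,0.5,0.5]}'
python3 -m inch '{"offset":[[0,0,0.005],[0,0,0.01],[0,0,0.015],[0,0,0.015],[0,0,0.015]],"dr":[[0,0,0],[0,0,0],[0,0,0],[0,0,0],[0,0,0]],"gripper":[0.5,0.5,0.5,0.5,0.5]}'
```

```text
time: 6.5
ee_pos: [515.2, -372.2, 78.7]
tcp_rot: [3.141, 0.001, 1.571]
contact_force: [-0.1, 0.1, -2.7]
finger_gap: 57.0
grasp_force: 43.5
time: 7.0
ee_pos: [515.2, -372.5, 76.8]
tcp_rot: [3.141, 0.001, 1.571]
contact_force: [-3.2, 1.4, 4.8]
finger_gap: 56.4
grasp_force: 44.1
```

```bash
python3 -m inch '{"offset":[[0,0,0],[0,0,0],[0,0,0],[0,0,0],[0,0,0],[0,0,0],[0,0,-0.1],[0,0,-0.3],[0,0,-0.5],[0,0,-0.7],[0,0,-0.9],[0,0,-0.9]],"dr":[[0,0,0],[0,0,0],[0,0,0],[0,0,0],[0,0,0],[0,0,0],[0,0,0],[0,0,0],[0,0,0],[0,0,0],[0,0,0],[0,0,0]],"gripper":[0.72,0.76,0.8,0.85,0.85,0.85,0.85,0.85,0.85,1,1,1]}' &&
python3 -m inch '{"offset":[[0.2,0,0],[0.4,0,0],[0.6,0,0],[0.8,0,0],[0.99,0,0],[0.99,0,0]],"dr":[[0,0,0],[0,0,0],[0,0,0],[0,0,0],[0,0,0],[0,0,0]],"gripper":[1,1,1,1,1,1]}' &&
python3 -m inch '{"offset":[[0.2,0,0],[0.4,0,0],[0.6,0,0],[0.8,-0.04,0],[0.99,-0.08,0],[0.99,-0.08,0],[0.99,-0.08,0],[0.99,-0.08,0]],"dr":[[0,0,0],[0,0,0],[0,0,0],[0,0,0],[0,0,0],[0,0,0],[0,0,0],[0,0,0]],"gripper":[1,1,1,1,1,1,1,1]}'
python3 - <<'E'
from h import *
for n in('wrist','side'):
  f=grab(n); save(f,n+'4.png'); np.save(n+'4.npy',f,allow_pickle=True)
a=cv2.imread('pics/wrist4.png');b=cv2.imread('pics/side4.png')
cv2.imwrite('pics/m4.png',np.hstack([cv2.resize(a,(480,300)),b[200:400,300:500],]) if 0 else np.hstack([cv2.resize(a,(480,300)),cv2.resize(b[200:400,300:500],(300,300))]))
E
```

```text
time: 8.2
ee_pos: [517.4, -374.3, 263.4]
tcp_rot: [3.132, 0.01, 1.571]
contact_force: [0.9, -0.3, 0.6]
finger_gap: 85.1
grasp_force: 0.0
time: 8.8
ee_pos: [514.6, -170.2, 254.6]
tcp_rot: [-3.141, -0.001, 1.575]
contact_force: [0.4, -0.7, -0.7]
finger_gap: 85.2
grasp_force: 0.0
time: 9.6
ee_pos: [499.3, 23.0, 255.1]
tcp_rot: [-3.141, 0.0, 1.57]
contact_force: [-0.3, 0.2, -0.9]
finger_gap: 85.2
grasp_force: 0.0
```

View pics/m4.png

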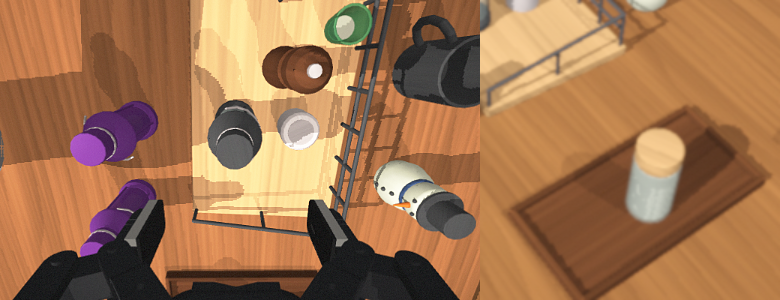

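Jar stands upright on the tray; lantern cap at ≈(315,200) full-frame px, purple look-alikes to the left (118,197 and 135,330ish).

```bash
python3 - <<'E'
from h import *
W=np.load('wrist4.npy',allow_pickle=True).item();k=4/3
p=lambda *a:plane(*a).round(1)[:2]
print('lantern',p(W,236*k,151*k,166),'mill',p(W,315*k,71*k,184),'tin',p(W,299*k,129*k,63),'purp',p(W,88*k,149*k,148),p(W,100*k,240*k,148))
D=np.load('side4.npy',allow_pickle=True).item()
print('jar on tray',p(D,300+180/1.5,200+147/1.5,126))
E
```

```text
lantern [499.1  26.4] mill [563.1 101.4] tin [585.4  21.9] purp [343.9  22.4] [336.2 -92.9]
jar on tray [ 513.  -374.7]
```

```bash
python3 -m inch '{"offset":[[0,0,0.15],[0,0,0.3],[0,0,0.45],[0,0,0.54],[0,0,0.59],[0,0,0.59],[0,0,0.59],[0,0,0.59],[0,0,0.59],[0,0,0.59],[0,0,0.59],[0,0,0.59]],"dr":[[0,0,0],[0,0,0],[0,0,0],[0,0,0],[0,0,0],[0,0,0],[0,0,0],[0,0,0],[0,0,0],[0,0,0],[0,0,0],[0,0,0]],"gripper":[1,1,1,1,1,0.9,0.75,0.6,0.5,0.45,0.4,0.3]}' 40 &&
python3 -m inch '{"offset":[[0,0,0],[0,0,0],[0,0,0],[0,0,-0.02],[0,0,-0.06],[0,0,-0.12],[0,0,-0.12]],"dr":[[0,0,0],[0,0,0],[0,0,0],[0,0,0],[0,0,0],[0,0,0],[0,0,0]],"gripper":[0.3,0.25,0.25,0.25,0.25,0.25,0.25]}'
```

```text
time: 10.9
ee_pos: [499.3, 24.0, 138.2]
tcp_rot: [3.141, 0.0, 1.571]
contact_force: [-2.8, -0.8, 5.9]
finger_gap: 37.0
grasp_force: 39.8
time: 11.6
ee_pos: [500.4, 23.8, 163.5]
tcp_rot: [3.137, 0.001, 1.571]
contact_force: [0.2, -0.7, -2.1]
finger_gap: 36.8
grasp_force: 40.5
```

```bash
python3 -m inch '{"offset":[[0,0,-0.1],[0,0,-0.25],[0,0,-0.4],[0,0,-0.5],[-0.12,0,-0.5],[-0.27,0,-0.5],[-0.42,-0.1,-0.5],[-0.57,-0.2,-0.5],[-0.72,-0.3,-0.5],[-0.87,-0.42,-0.5],[-0.95,-0.42,-0.5],[-0.95,-0.42,-0.5]],"dr":[[0,0,0],[0,0,0],[0,0,0],[0,0,0],[0,0,0],[0,0,0],[0,0,0],[0,0,0],[0,0,0],[0,0,0],[0,0,0],[0,0,0]],"gripper":[0.25,0.25,0.25,0.25,0.25,0.25,0.25,0.25,0.25,0.25,0.25,0.25]}' &&
python3 -m inch '{"offset":[[-0.12,0,0],[-0.27,0,0],[-0.42,0,0],[-0.57,0,0],[-0.72,0,0],[-0.85,0,0],[-0.945,0,0],[-0.945,0,0.12],[-0.945,0,0.27],[-0.945,0,0.4],[-0.945,0,0.45],[-0.945,0,0.45]],"dr":[[0,0,0],[0,0,0],[0,0,0],[0,0,0],[0,0,0],[0,0,0],[0,0,0],[0,0,0],[0,0,0],[0,0,0],[0,0,0],[0,0,0]],"gripper":[0.25,0.25,0.25,0.25,0.25,0.25,0.25,0.25,0.25,0.25,0.25,0.25]}' &&
python3 -m inch '{"offset":[[0,0,0.06],[0,0,0.12],[0,0,0.15],[0,0,0.17],[0,0,0.18],[0,0,0.19],[0,0,0.19]],"dr":[[0,0,0],[0,0,0],[0,0,0],[0,0,0],[0,0,0],[0,0,0],[0,0,0]],"gripper":[0.25,0.25,0.25,0.25,0.25,0.25,0.25]}'
python3 - <<'E'
from h import *
for n in('scene','side'):
  f=grab(n); save(f,n+'5.png'); np.save(n+'5.npy',f,allow_pickle=True)
a=cv2.imread('pics/scene5.png')[200:400,60:380];b=cv2.imread('pics/side5.png')[200:400,280:600]
cv2.imwrite('pics/m5.png',cv2.resize(np.hstack([a,b]),None,fx=1.25,fy=1.25))
E
```

```text
time: 12.8
ee_pos: [414.5, -167.6, 261.5]
tcp_rot: [3.141, 0.001, 1.567]
contact_force: [0.7, 1.1, -1.6]
finger_gap: 37.0
grasp_force: 41.4
time: 14.0
ee_pos: [414.8, -353.6, 169.7]
tcp_rot: [-3.139, -0.003, 1.572]
contact_force: [1.3, -0.4, -1.3]
finger_gap: 36.7
grasp_force: 41.3
time: 14.7
ee_pos: [415.0, -355.1, 133.3]
tcp_rot: [3.142, 0.0, 1.571]
contact_force: [0.5, 0.4, -2.2]
finger_gap: 37.0
grasp_force: 41.5
```

View pics/m5.png

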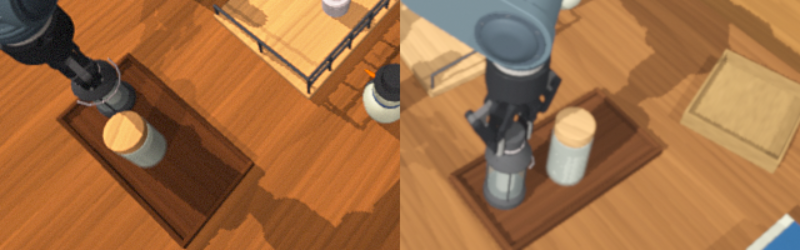

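Lantern hovers just inside the near end of the tray, clear of the jar. Lowering the last millimetres.

```bash
python3 -m inch '{"offset":[[0,0,0.005],[0,0,0.01],[0,0,0.015],[0,0,0.02],[0,0,0.025],[0,0,0.025]],"dr":[[0,0,0],[0,0,0],[0,0,0],[0,0,0],[0,0,0],[0,0,0]],"gripper":[0.25,0.25,0.25,0.25,0.25,0.25]}'
```

```text
time: 15.4
ee_pos: [415.0, -355.1, 128.3]
tcp_rot: [3.142, 0.0, 1.571]
contact_force: [0.7, 0.0, -1.9]
finger_gap: 36.8
grasp_force: 41.7
```

```bash
python3 -m inch '{"offset":[[0,0,0.005],[0,0,0.01],[0,0,0.01]],"dr":[[0,0,0],[0,0,0],[0,0,0]],"gripper":[0.25,0.25,0.25]}'
```

```text
time: 15.7
ee_pos: [415.3, -355.9, 128.3]
tcp_rot: [3.141, 0.002, 1.571]
contact_force: [-3.0, 1.4, 9.4]
finger_gap: 37.0
grasp_force: 42.5
```

```bash
python3 -m inch '{"offset":[[0,0,0],[0,0,0],[0,0,0],[0,0,0],[0,0,0],[0,0,0],[0,0,-0.1],[0,0,-0.3],[0,0,-0.5],[0,0,-0.65],[0,0,-0.65]],"dr":[[0,0,0],[0,0,0],[0,0,0],[0,0,0],[0,0,0],[0,0,0],[0,0,0],[0,0,0],[0,0,0],[0,0,0],[0,0,0]],"gripper":[0.5,0.6,0.7,0.75,0.8,0.8,0.8,0.8,0.8,1,1]}' &&
python3 -m inch '{"offset":[[0.2,0.1,0],[0.4,0.2,0],[0.6,0.4,0],[0.8,0.6,0],[1,0.74,0],[1,0.74,0]],"dr":[[0,0,0],[0,0,0],[0,0,0],[0,0,0],[0,0,0],[0,0,0]],"gripper":[1,1,1,1,1,1]}' &&
python3 -m inch '{"offset":[[0.2,0,0],[0.4,0,0],[0.6,0,0],[0.8,0,0],[1,0,0],[1,0,0]],"dr":[[0,0,0],[0,0,0],[0,0,0],[0,0,0],[0,0,0],[0,0,0]],"gripper":[1,1,1,1,1,1]}' &&
python3 -m inch '{"offset":[[0.15,0,0],[0.275,0,0],[0.275,0,0],[0.275,0,0],[0.275,0,0]],"dr":[[0,0,0],[0,0,0],[0,0,0],[0,0,0],[0,0,0]],"gripper":[1,1,1,1,1]}'
python3 - <<'E'
from h import *
for n in('wrist','side'):
  f=grab(n); save(f,n+'6.png'); np.save(n+'6.npy',f,allow_pickle=True)
a=cv2.imread('pics/wrist6.png');b=cv2.imread('pics/side6.png')
cv2.imwrite('pics/m6.png',np.hstack([cv2.resize(a,(480,300)),cv2.resize(b[200:400,300:500],(300,300))]))
E
```

```text
time: 16.8
ee_pos: [416.7, -357.1, 262.2]
tcp_rot: [3.135, 0.008, 1.571]
contact_force: [-0.3, -0.9, 0.7]
finger_gap: 85.4
grasp_force: 0.0
time: 17.4
ee_pos: [564.5, -151.1, 255.0]
tcp_rot: [-3.14, -0.002, 1.576]
contact_force: [-0.2, 0.1, -0.1]
finger_gap: 85.4
grasp_force: 0.0
time: 18.0
ee_pos: [562.1, 48.4, 255.3]
tcp_rot: [-3.14, -0.001, 1.576]
contact_force: [-0.7, 0.4, 0.3]
finger_gap: 85.2
grasp_force: 0.0
time: 18.5
ee_pos: [563.0, 98.7, 255.9]
tcp_rot: [-3.141, 0.0, 1.569]
contact_force: [0.7, 0.1, -0.3]
finger_gap: 85.6
grasp_force: 0.0
```

View pics/m6.png

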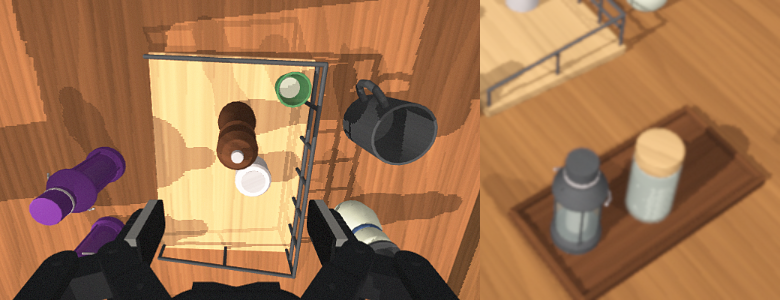

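Lantern and jar stand on the tray; mill button at ≈(316,209) is centred between the fingers. Grasping the mill.

```bash
python3 -c "
from h import *
W=np.load('wrist6.npy',allow_pickle=True).item();k=4/3
print(plane(W,237*k,157*k,184),plane(W,253*k,181*k,63))"
python3 -m inch '{"offset":[[0,0,0.15],[0,0,0.3],[0,0,0.45],[0,0,0.58],[0,0,0.63],[0,0,0.63],[0,0,0.63],[0,0,0.63],[0,0,0.63],[0,0,0.63],[0,0,0.63],[0,0,0.63]],"dr":[[0,0,0],[0,0,0],[0,0,0],[0,0,0],[0,0,0],[0,0,0],[0,0,0],[0,0,0],[0,0,0],[0,0,0],[0,0,0],[0,0,0]],"gripper":[1,1,1,1,1,0.9,0.75,0.65,0.55,0.5,0.45,0.4]}' 40 &&
python3 -m inch '{"offset":[[0,0,0],[0,0,0],[0,0,0],[0,0,-0.02],[0,0,-0.06],[0,0,-0.12],[0,0,-0.12]],"dr":[[0,0,0],[0,0,0],[0,0,0],[0,0,0],[0,0,0],[0,0,0],[0,0,0]],"gripper":[0.35,0.3,0.3,0.3,0.3,0.3,0.3]}'
```

```text
[563.64878194 102.27259985 184.        ] [587.81855232  18.41337869  63.        ]
time: 19.8
ee_pos: [563.9, 100.0, 131.5]
tcp_rot: [3.139, 0.0, 1.571]
contact_force: [1.0, 0.5, 4.8]
finger_gap: 40.7
grasp_force: 40.9
time: 20.5
ee_pos: [564.2, 100.0, 156.4]
tcp_rot: [3.138, 0.0, 1.571]
contact_force: [0.1, -0.4, -2.0]
finger_gap: 41.1
grasp_force: 40.8
```

```bash
python3 -m inch '{"offset":[[0,0,-0.1],[0,0,-0.25],[0,0,-0.4],[0,0,-0.53],[-0.12,0,-0.53],[-0.27,0,-0.53],[-0.42,0,-0.53],[-0.57,0,-0.53],[-0.72,0,-0.53],[-0.85,0,-0.53],[-0.9,0,-0.53],[-0.9,0,-0.53]],"dr":[[0,0,0],[0,0,0],[0,0,0],[0,0,0],[0,0,0],[0,0,0],[0,0,0],[0,0,0],[0,0,0],[0,0,0],[0,0,0],[0,0,0]],"gripper":[0.3,0.3,0.3,0.3,0.3,0.3,0.3,0.3,0.3,0.3,0.3,0.3]}' &&
python3 -m inch '{"offset":[[-0.12,0.05,0],[-0.27,0.1,0],[-0.42,0.15,0],[-0.57,0.2,0],[-0.72,0.245,0],[-0.85,0.245,0],[-0.9,0.245,0]],"dr":[[0,0,0],[0,0,0],[0,0,0],[0,0,0],[0,0,0],[0,0,0],[0,0,0]],"gripper":[0.3,0.3,0.3,0.3,0.3,0.3,0.3]}' &&
python3 -m inch '{"offset":[[-0.12,0,0],[-0.27,0,0],[-0.42,0,0],[-0.475,0,0],[-0.475,0,0.15],[-0.475,0,0.3],[-0.475,0,0.45],[-0.475,0,0.56],[-0.475,0,0.62],[-0.475,0,0.65],[-0.475,0,0.66],[-0.475,0,0.66]],"dr":[[0,0,0],[0,0,0],[0,0,0],[0,0,0],[0,0,0],[0,0,0],[0,0,0],[0,0,0],[0,0,0],[0,0,0],[0,0,0],[0,0,0]],"gripper":[0.3,0.3,0.3,0.3,0.3,0.3,0.3,0.3,0.3,0.3,0.3,0.3]}'
python3 -m inch '{"offset":[[0,0,0.005],[0,0,0.01],[0,0,0.015],[0,0,0.02],[0,0,0.02]],"dr":[[0,0,0],[0,0,0],[0,0,0],[0,0,0],[0,0,0]],"gripper":[0.3,0.3,0.3,0.3,0.3]}'
```

```text
time: 21.7
ee_pos: [562.9, -80.8, 260.1]
tcp_rot: [-3.141, -0.0, 1.569]
contact_force: [0.7, 0.7, -2.2]
finger_gap: 40.9
grasp_force: 41.1
time: 22.4
ee_pos: [612.3, -260.6, 259.9]
tcp_rot: [-3.141, -0.0, 1.57]
contact_force: [-0.2, 0.3, -1.8]
finger_gap: 40.5
grasp_force: 41.2
time: 23.6
ee_pos: [612.7, -355.1, 129.6]
tcp_rot: [3.14, 0.001, 1.571]
contact_force: [0.3, 0.3, -2.6]
finger_gap: 40.9
grasp_force: 41.2
time: 24.1
ee_pos: [611.9, -355.0, 124.1]
tcp_rot: [-3.141, -0.0, 1.571]
contact_force: [0.5, 0.4, -2.3]
finger_gap: 40.8
grasp_force: 41.2
```

```bash
python3 -m inch '{"offset":[[0,0,0.005],[0,0,0.01],[0,0,0.015],[0,0,0.015]],"dr":[[0,0,0],[0,0,0],[0,0,0],[0,0,0]],"gripper":[0.3,0.3,0.3,0.3]}'
```

```text
time: 24.5
ee_pos: [612.1, -355.1, 121.6]
tcp_rot: [3.141, 0.0, 1.571]
contact_force: [0.0, 0.7, -0.6]
finger_gap: 40.8
grasp_force: 41.4
```

```bash
python3 -m inch '{"offset":[[0,0,0.005],[0,0,0.005],[0,0,0.005],[0,0,0.005],[0,0,0.005],[0,0,0.005],[0,0,0.005],[0,0,-0.1],[0,0,-0.3],[0,0,-0.5],[0,0,-0.7],[0,0,-0.7]],"dr":[[0,0,0],[0,0,0],[0,0,0],[0,0,0],[0,0,0],[0,0,0],[0,0,0],[0,0,0],[0,0,0],[0,0,0],[0,0,0],[0,0,0]],"gripper":[0.3,0.5,0.6,0.7,0.75,0.8,0.8,0.8,0.8,0.8,0.85,0.85]}' &&
python3 -m inch '{"offset":[[0.2,0,0],[0.4,0,0],[0.6,0,0],[0.8,0,0],[0.94,0,0],[0.94,0,0]],"dr":[[0,0,0],[0,0,0],[0,0,0],[0,0,0],[0,0,0],[0,0,0]],"gripper":[0.85,0.85,0.85,0.85,0.85,0.85]}' &&
python3 -m inch '{"offset":[[0.2,-0.12,0],[0.4,-0.12,0],[0.6,-0.12,0],[0.8,-0.12,0.2],[0.933,-0.12,0.4],[0.933,-0.12,0.6],[0.933,-0.12,0.6],[0.933,-0.12,0.6]],"dr":[[0,0,0],[0,0,0],[0,0,0],[0,0,0],[0,0,0],[0,0,0],[0,0,0],[0,0,0]],"gripper":[0.85,0.85,0.85,0.85,0.85,0.85,0.85,0.85]}'
python3 - <<'E'
from h import *
for n in('wrist','side'):
  f=grab(n); save(f,n+'7.png'); np.save(n+'7.npy',f,allow_pickle=True)
a=cv2.imread('pics/wrist7.png');b=cv2.imread('pics/side7.png')
cv2.imwrite('pics/m7.png',np.hstack([cv2.resize(a,(480,300)),cv2.resize(b[190:390,300:500],(300,300))]))
W=np.load('wrist7.npy',allow_pickle=True).item();hsv=cv2.cvtColor(W['image'],cv2.COLOR_RGB2HSV)
m=((hsv[...,1]<60)&(hsv[...,2]>110)).astype(np.uint8)*255
for c in cv2.findContours(m,0,1)[0]:
    if cv2.contourArea(c)>800: e=cv2.fitEllipse(c);print(np.round(e[0]),np.round(e[1]),plane(W,*e[0],63).round(1))
E
```

```text
time: 25.7
ee_pos: [614.6, -357.0, 270.2]
tcp_rot: [3.131, 0.009, 1.571]
contact_force: [0.7, -0.5, 0.8]
finger_gap: 72.4
grasp_force: 0.0
time: 26.3
ee_pos: [611.8, -163.5, 260.8]
tcp_rot: [-3.141, -0.001, 1.575]
contact_force: [1.0, -0.4, -0.0]
finger_gap: 72.8
grasp_force: 0.0
time: 27.1
ee_pos: [588.1, 18.8, 141.3]
tcp_rot: [-3.14, 0.0, 1.57]
contact_force: [1.0, -0.8, 0.9]
finger_gap: 72.8
grasp_force: 0.0
[559. 331.] [32. 75.] [784.  -84.1  63. ]
[516. 294.] [ 66. 100.] [742.6 -49.8  63. ]
[314. 207.] [72. 78.] [587.6  21.6  63. ]
[392.  13.] [32. 46.] [633.  142.7  63. ]
```

View pics/m7.png

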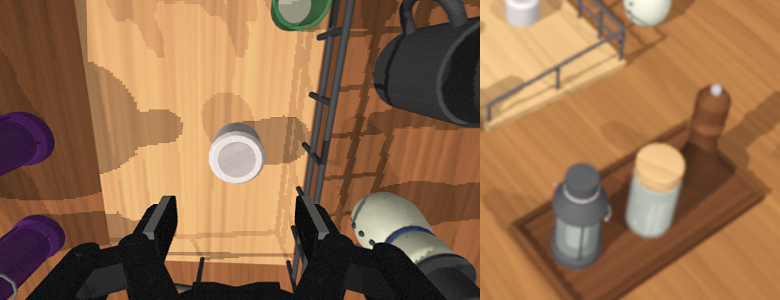

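All three stand upright on the tray; the tin is centred at px (314,207) between the fingers. Grasping it high.

```bash
python3 -m inch '{"offset":[[0,0,0.12],[0,0,0.24],[0,0,0.36],[0,0,0.46],[0,0,0.52],[0,0,0.54],[0,0,0.54],[0,0,0.54],[0,0,0.54],[0,0,0.54],[0,0,0.54],[0,0,0.54]],"dr":[[0,0,0],[0,0,0],[0,0,0],[0,0,0],[0,0,0],[0,0,0],[0,0,0],[0,0,0],[0,0,0],[0,0,0],[0,0,0],[0,0,0]],"gripper":[0.85,0.85,0.85,0.85,0.85,0.85,0.75,0.7,0.65,0.6,0.55,0.5]}' 40 &&
python3 -m inch '{"offset":[[0,0,0],[0,0,0],[0,0,-0.02],[0,0,-0.06],[0,0,-0.12],[0,0,-0.12]],"dr":[[0,0,0],[0,0,0],[0,0,0],[0,0,0],[0,0,0],[0,0,0]],"gripper":[0.5,0.5,0.5,0.5,0.5,0.5]}'
```

```text
time: 28.4
ee_pos: [589.0, 19.4, 35.1]
tcp_rot: [3.14, 0.001, 1.571]
contact_force: [-2.4, -0.5, 5.9]
finger_gap: 53.0
grasp_force: 41.5
time: 29.0
ee_pos: [589.7, 19.4, 59.8]
tcp_rot: [3.137, 0.001, 1.571]
contact_force: [0.1, 0.3, -1.0]
finger_gap: 53.3
grasp_force: 42.2
```

```bash
python3 -m inch '{"offset":[[0,0,-0.12],[0,0,-0.27],[0,0,-0.42],[0,0,-0.57],[0.12,-0.1,-0.72],[0.27,-0.2,-0.87],[0.42,-0.3,-1],[0.57,-0.4,-1],[0.7,-0.465,-1],[0.7,-0.465,-1]],"dr":[[0,0,0],[0,0,0],[0,0,0],[0,0,0],[0,0,0],[0,0,0],[0,0,0],[0,0,0],[0,0,0],[0,0,0]],"gripper":[0.5,0.5,0.5,0.5,0.5,0.5,0.5,0.5,0.5,0.5]}' &&
python3 -m inch '{"offset":[[0.12,0,0],[0.27,0,0],[0.42,0,0],[0.57,0,0],[0.7,0,0],[0.7,0,0],[0.7,0,0]],"dr":[[0,0,0],[0,0,0],[0,0,0],[0,0,0],[0,0,0],[0,0,0],[0,0,0]],"gripper":[0.5,0.5,0.5,0.5,0.5,0.5,0.5]}'
python3 - <<'E'
from h import *
for n in('wrist','side','scene'):
  f=grab(n); save(f,n+'8.png'); np.save(n+'8.npy',f,allow_pickle=True)
E
```

```text
time: 30.0
ee_pos: [493.4, 162.0, 257.6]
tcp_rot: [3.141, -0.001, 1.575]
contact_force: [-0.2, -0.6, -1.2]
finger_gap: 53.0
grasp_force: 42.7
time: 30.7
ee_pos: [495.2, 299.2, 256.9]
tcp_rot: [-3.141, 0.001, 1.571]
contact_force: [-0.1, 0.7, -1.6]
finger_gap: 52.9
grasp_force: 42.7
```

View pics/wrist8.png

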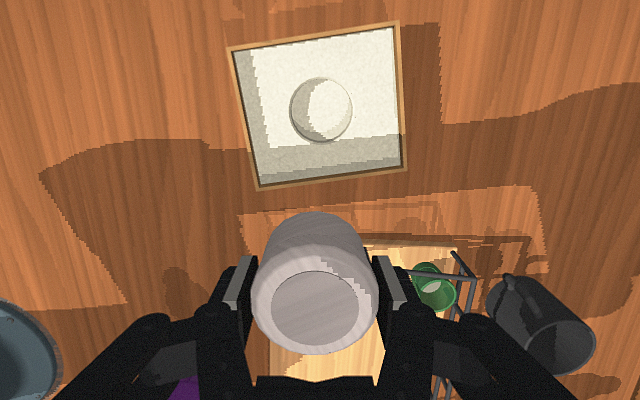

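The well ellipse spans x 290–352, y 77–142 (centre ≈(321,109.5)); box rim corners at (229,46),(400,21),(407,169),(258,190); the held tin's lid centre ≈(315,311).

```bash
python3 - <<'E'
from h import *
W=np.load('wrist8.npy',allow_pickle=True).item();D=np.load('side8.npy',allow_pickle=True).item();S=np.load('scene8.npy',allow_pickle=True).item()
p=lambda *a:plane(*a).round(1)[:2]
print('well',p(W,321,109.5,26))
c=[p(W,*q,40) for q in((229,46),(400,21),(407,169),(258,190))];print(c,np.mean(c,0))
print('tin',p(W,315,311,286))
cr=D['image'][100:190,170:290];cv2.imwrite('pics/d8.png',cv2.cvtColor(cv2.resize(cr,None,fx=5,fy=5,interpolation=2),cv2.COLOR_RGB2BGR))
E
```

```text
well [501.8 357.5]
[array([411. , 418.5]), array([576.5, 440.4]), array([596.6, 295.2]), array([431.3, 270.8])] [503.85  356.225]
tin [495.  297.2]
```

View pics/d8.png

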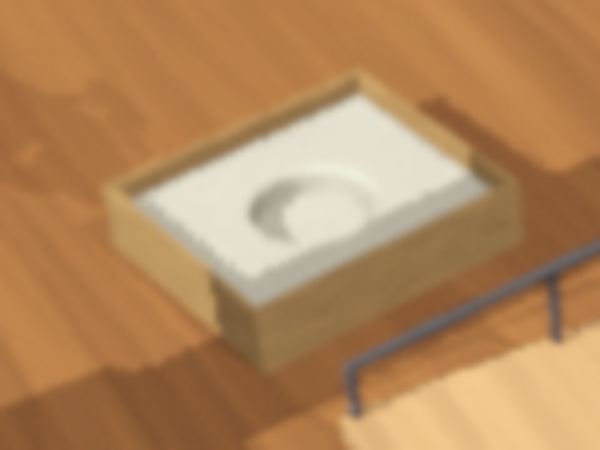

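Side crop: rim corners (107,190),(360,75),(520,182),(263,310) and well centre ≈(312,204) in crop px.

```bash
python3 - <<'E'
from h import *
D=np.load('side8.npy',allow_pickle=True).item()
p=lambda u,v,z:plane(D,170+u/5,100+v/5,z).round(1)[:2]
print(p(312,204,26)); c=[p(*q,40) for q in((107,190),(360,75),(520,182),(263,310))];print(c,np.mean(c,0))
E
```

```text
[500.9 354.1]
[array([406.8, 411. ]), array([572.3, 433.7]), array([596.1, 290. ]), array([432.1, 266.8])] [501.825 350.375]
```

```bash
python3 -m inch '{"offset":[[0.15,0.035,0],[0.275,0.035,0],[0.275,0.035,0.2],[0.275,0.035,0.4],[0.275,0.035,0.55],[0.275,0.035,0.7],[0.275,0.035,0.82],[0.275,0.035,0.92],[0.275,0.035,0.97],[0.275,0.035,0.97],[0.275,0.035,0.97]],"dr":[[0,0,0],[0,0,0],[0,0,0],[0,0,0],[0,0,0],[0,0,0],[0,0,0],[0,0,0],[0,0,0],[0,0,0],[0,0,0]],"gripper":[0.5,0.5,0.5,0.5,0.5,0.5,0.5,0.5,0.5,0.5,0.5]}'
python3 - <<'E'
from h import *
for n in('wrist','side','scene'):
  f=grab(n); save(f,n+'9.png'); np.save(n+'9.npy',f,allow_pickle=True)
a=cv2.imread('pics/wrist9.png');b=cv2.imread('pics/side9.png')[90:190,160:300]; c=cv2.imread('pics/scene9.png')[50:150,330:470]
cv2.imwrite('pics/m9.png',np.vstack([np.hstack([cv2.resize(b,(400,286),interpolation=2),cv2.resize(c,(400,286),interpolation=2)]),cv2.resize(a,(480,300))[:, :].copy() if 0 else cv2.copyMakeBorder(cv2.resize(a,(480,300)),0,0,0,320,0)]))
E
```

```text
time: 31.95
ee_pos: [502.9, 354.5, 64.3]
tcp_rot: [3.14, -0.001, 1.57]
contact_force: [0.4, -0.1, -1.8]
finger_gap: 52.9
grasp_force: 42.7
```

View pics/m9.png

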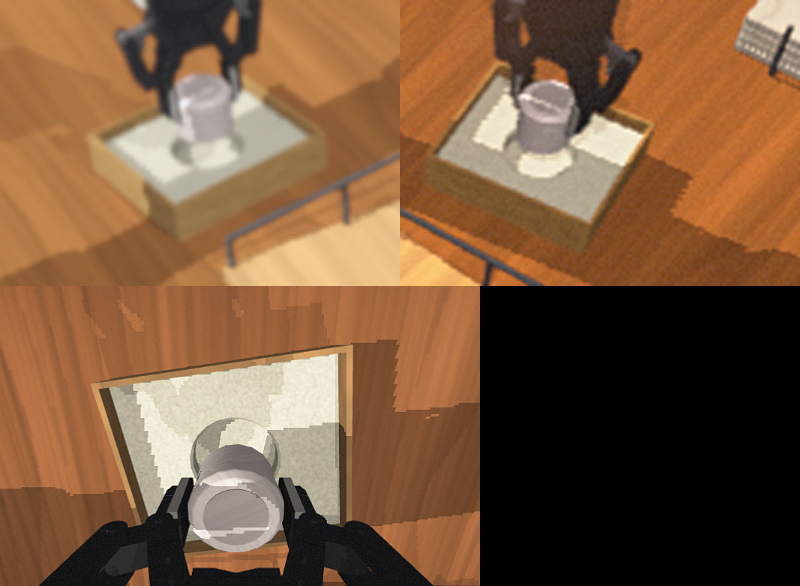

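The tin hangs over the well in all three views; wrist px (×4/3): well far edge ≈(235,132), sides x 191/278, tin lid centre ≈(236,226).

```bash
python3 - <<'E'
from h import *
W,D,S=[np.load(n+'9.npy',allow_pickle=True).item() for n in('wrist','side','scene')];k=4/3
p=lambda *a:plane(*a).round(1)[:2]
print('well far edge',p(W,235*k,132*k,26),'sides',p(W,191*k,168*k,26),p(W,278*k,168*k,26))
print('lid',p(W,236*k,226*k,93),'lid l/r',p(W,189*k,215*k,93),p(W,284*k,215*k,93))
q=140/400
print('side lid',p(D,160+204*q,90+91*q,93),'rim c',np.mean([p(D,160+u*q,90+v*q,40) for u,v in((90,138),(215,70),(327,135),(178,203))],0))
print('side well',p(D,160+207*q,90+149*q,26))
print('scene lid',p(S,330+549*q-400*q,50+99*q,93),'scene rim', [p(S,330+(u-400)*q,50+v*q,40) for u,v in((652,127),(587,221),(429,155),(500,66))])
print('scene well bottom',p(S,330+(543-400)*q,50+178*q,26))
E
```

```text
well far edge [501.9 390.8] sides [467.5 361.8] [535.5 361.7]
lid [502.5 356.8] lid l/r [477.7 363.7] [527.8 363.6]
side lid [501.9 344. ] rim c [498.1  353.35]
side well [498.3 348.3]
scene lid [505.3 348.4] scene rim [array([578.3, 432.1]), array([593. , 293.6]), array([433.8, 268.2]), array([417.1, 409.1])]
scene well bottom [527.8 324.1]
```

```bash
python3 -m inch '{"offset":[[0.007,-0.005,0],[0.007,-0.005,0.04],[0.007,-0.005,0.08],[0.007,-0.005,0.1],[0.007,-0.005,0.11],[0.007,-0.005,0.12],[0.007,-0.005,0.13],[0.007,-0.005,0.13]],"dr":[[0,0,0],[0,0,0],[0,0,0],[0,0,0],[0,0,0],[0,0,0],[0,0,0],[0,0,0]],"gripper":[0.5,0.5,0.5,0.5,0.5,0.5,0.5,0.5]}'
```

```text
time: 32.9
ee_pos: [500.9, 356.0, 37.1]
tcp_rot: [-3.141, 0.0, 1.571]
contact_force: [0.5, 0.5, -1.9]
finger_gap: 53.1
grasp_force: 42.7
```

```bash
python3 -m inch '{"offset":[[0,0,0.01],[0,0,0.02],[0,0,0.03],[0,0,0.035],[0,0,0.04],[0,0,0.045],[0,0,0.045]],"dr":[[0,0,0],[0,0,0],[0,0,0],[0,0,0],[0,0,0],[0,0,0],[0,0,0]],"gripper":[0.5,0.5,0.5,0.5,0.5,0.5,0.5]}'
```

```text
time: 33.6
ee_pos: [500.9, 356.0, 28.1]
tcp_rot: [-3.141, 0.0, 1.571]
contact_force: [0.6, -0.0, -1.8]
finger_gap: 53.0
grasp_force: 42.7
```

```bash
python3 -m inch '{"offset":[[0,0,0.005],[0,0,0.01],[0,0,0.015],[0,0,0.015]],"dr":[[0,0,0],[0,0,0],[0,0,0],[0,0,0]],"gripper":[0.5,0.5,0.5,0.5]}'
```

```text
time: 34.0
ee_pos: [501.3, 356.2, 27.1]
tcp_rot: [-3.142, 0.0, 1.571]
contact_force: [-5.3, -3.3, 9.8]
finger_gap: 53.2
grasp_force: 43.5
```

```bash
python3 -m inch '{"offset":[[0,0,0],[0,0,0],[0,0,0],[0,0,0],[0,0,0],[0,0,0],[0,0,-0.05],[0,0,-0.2],[0,0,-0.4],[0,0,-0.6],[0,0,-0.8],[0,0,-0.95]],"dr":[[0,0,0],[0,0,0],[0,0,0],[0,0,0],[0,0,0],[0,0,0],[0,0,0],[0,0,0],[0,0,0],[0,0,0],[0,0,0],[0,0,0]],"gripper":[0.66,0.7,0.75,0.8,0.82,0.82,0.82,0.82,0.82,0.82,0.82,0.82]}'
python3 - <<'E'
from h import *
a=grab('wrist');save(a,'w10.png');b=grab('side');save(b,'s10.png')
x=a['image'];y=cv2.resize(b['image'][190:390,300:500],(300,300))
cv2.imwrite('pics/m10.png',cv2.cvtColor(np.hstack([cv2.resize(x,(480,300)),y]),cv2.COLOR_RGB2BGR)); np.save('w10.npy',a,allow_pickle=True)
print(r.get_obs()['ee_pos'])
E
```

```text
time: 35.2
ee_pos: [501.7, 356.4, 219.4]
tcp_rot: [3.138, -0.002, 1.571]
contact_force: [0.6, 1.1, -1.3]
finger_gap: 69.7
grasp_force: 0.0
[503.81219563 357.37162231 222.51704438]
```

View pics/m10.png

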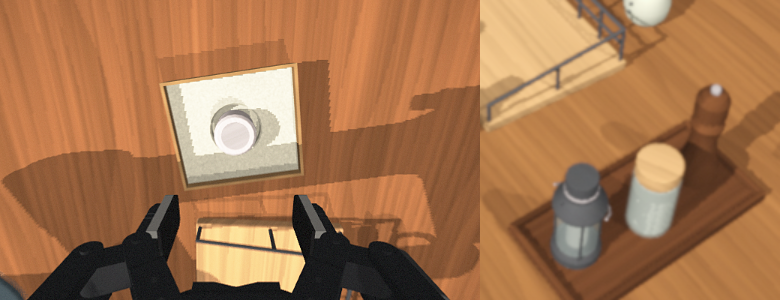

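The tin sits in the well, with its lid centred; the three pieces stand on the tray. Now returning the mill.

```bash
python3 -m inch '{"offset":[[-0.2,0,-0.2],[-0.4,0,-0.25],[-0.6,0,-0.25],[-0.8,0,-0.25],[-1,0,-0.25],[-1,0,-0.25]],"dr":[[0,0,0],[0,0,0],[0,0,0],[0,0,0],[0,0,0],[0,0,0]],"gripper":[0.82,0.82,0.82,0.82,0.82,0.82]}' &&
python3 -m inch '{"offset":[[-0.2,0,0],[-0.4,0.1,0],[-0.6,0.3,0],[-0.8,0.4,0],[-1,0.555,0],[-1,0.555,0]],"dr":[[0,0,0],[0,0,0],[0,0,0],[0,0,0],[0,0,0],[0,0,0]],"gripper":[0.82,0.82,0.82,0.82,0.82,0.82]}' &&
python3 -m inch '{"offset":[[-0.2,0,0],[-0.4,0,0],[-0.6,0,0],[-0.8,0,0],[-1,0,0],[-1,0,0]],"dr":[[0,0,0],[0,0,0],[0,0,0],[0,0,0],[0,0,0],[0,0,0]],"gripper":[0.82,0.82,0.82,0.82,0.82,0.82]}' &&
python3 -m inch '{"offset":[[-0.2,0,0],[-0.4,0,0],[-0.555,0,0],[-0.555,0,0.1],[-0.555,0,0.2],[-0.555,0,0.2],[-0.555,0,0.2],[-0.555,0,0.2]],"dr":[[0,0,0],[0,0,0],[0,0,0],[0,0,0],[0,0,0],[0,0,0],[0,0,0],[0,0,0]],"gripper":[0.82,0.82,0.82,0.82,0.82,0.82,0.82,0.82]}'
python3 - <<'E'
from h import *
a=grab('wrist');save(a,'w11.png');np.save('w11.npy',a,allow_pickle=True);print(r.get_obs()['ee_pos'],r.get_obs()['time'])
E
```

```text
time: 35.9
ee_pos: [500.8, 152.5, 264.9]
tcp_rot: [-3.141, 0.001, 1.566]
contact_force: [-0.4, -0.4, -0.1]
finger_gap: 70.0
grasp_force: 0.0
time: 36.5
ee_pos: [613.9, -47.9, 264.0]
tcp_rot: [-3.141, 0.001, 1.566]
contact_force: [-1.3, 0.3, 0.7]
finger_gap: 70.3
grasp_force: 0.0
time: 37.1
ee_pos: [611.4, -247.2, 264.5]
tcp_rot: [-3.141, 0.0, 1.567]
contact_force: [0.2, 0.6, 0.6]
finger_gap: 70.4
grasp_force: 0.0
time: 37.9
ee_pos: [612.9, -354.5, 226.9]
tcp_rot: [3.14, 0.001, 1.572]
contact_force: [-0.1, 0.5, -0.4]
finger_gap: 70.0
grasp_force: 0.0
[ 612.84835929 -354.7033618   227.11508097] 37.95
```

View pics/w11.png

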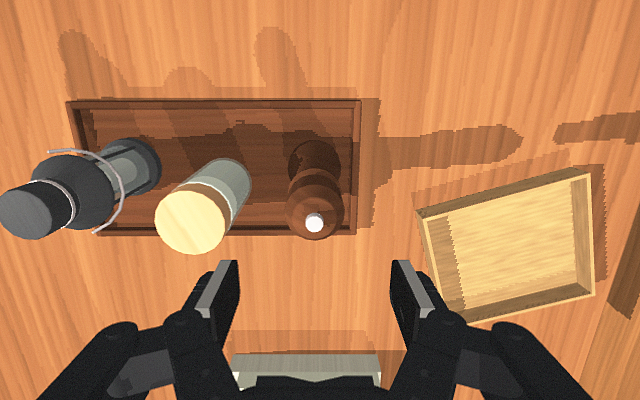

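Mill button at (314,223), centred between the fingers; all three are upright on the tray.

```bash
python3 -m inch '{"offset":[[0,0,0.15],[0,0,0.3],[0,0,0.43],[0,0,0.5],[0,0,0.52],[0,0,0.52],[0,0,0.52],[0,0,0.52],[0,0,0.52],[0,0,0.52],[0,0,0.52],[0,0,0.52]],"dr":[[0,0,0],[0,0,0],[0,0,0],[0,0,0],[0,0,0],[0,0,0],[0,0,0],[0,0,0],[0,0,0],[0,0,0],[0,0,0],[0,0,0]],"gripper":[0.82,0.82,0.82,0.82,0.82,0.82,0.72,0.62,0.55,0.5,0.45,0.4]}' 40 &&
python3 -m inch '{"offset":[[0,0,0],[0,0,0],[0,0,0],[0,0,-0.02],[0,0,-0.06],[0,0,-0.12],[0,0,-0.12],[0,0,-0.12]],"dr":[[0,0,0],[0,0,0],[0,0,0],[0,0,0],[0,0,0],[0,0,0],[0,0,0],[0,0,0]],"gripper":[0.35,0.3,0.3,0.3,0.3,0.3,0.3,0.3]}'
```

```text
time: 39.15
ee_pos: [612.5, -355.4, 122.3]
tcp_rot: [3.14, 0.001, 1.571]
contact_force: [0.8, -0.0, 3.1]
finger_gap: 40.8
grasp_force: 41.0
time: 39.95
ee_pos: [612.2, -355.1, 145.9]
tcp_rot: [3.141, 0.001, 1.571]
contact_force: [0.2, 0.6, -2.4]
finger_gap: 41.1
grasp_force: 40.7
```

```bash
python3 -m inch '{"offset":[[0,0,-0.12],[0,0,-0.27],[0,0,-0.42],[0,0,-0.6],[0.12,0,-0.6],[0.27,0,-0.6],[0.42,0,-0.6],[0.57,0,-0.6],[0.72,0,-0.6],[0.87,0,-0.6],[0.95,0,-0.6],[0.95,0,-0.6]],"dr":[[0,0,0],[0,0,0],[0,0,0],[0,0,0],[0,0,0],[0,0,0],[0,0,0],[0,0,0],[0,0,0],[0,0,0],[0,0,0],[0,0,0]],"gripper":[0.3,0.3,0.3,0.3,0.3,0.3,0.3,0.3,0.3,0.3,0.3,0.3]}' &&
python3 -m inch '{"offset":[[0.12,-0.05,0],[0.27,-0.1,0],[0.42,-0.15,0],[0.57,-0.2,0],[0.72,-0.245,0],[0.87,-0.245,0],[0.95,-0.245,0]],"dr":[[0,0,0],[0,0,0],[0,0,0],[0,0,0],[0,0,0],[0,0,0],[0,0,0]],"gripper":[0.3,0.3,0.3,0.3,0.3,0.3,0.3]}' &&
python3 -m inch '{"offset":[[0.12,0,0],[0.27,0,0],[0.375,0,0],[0.375,0,0],[0.375,0,0.15],[0.375,0,0.3],[0.375,0,0.45],[0.375,0,0.56],[0.375,0,0.61],[0.375,0,0.63],[0.375,0,0.63],[0.375,0,0.63]],"dr":[[0,0,0],[0,0,0],[0,0,0],[0,0,0],[0,0,0],[0,0,0],[0,0,0],[0,0,0],[0,0,0],[0,0,0],[0,0,0],[0,0,0]],"gripper":[0.3,0.3,0.3,0.3,0.3,0.3,0.3,0.3,0.3,0.3,0.3,0.3]}'
```

```text
time: 41.15
ee_pos: [611.9, -163.3, 265.0]
tcp_rot: [-3.141, -0.0, 1.573]
contact_force: [0.0, -0.6, -3.3]
finger_gap: 41.0
grasp_force: 41.1
time: 41.85
ee_pos: [563.1, 25.6, 265.4]
tcp_rot: [3.141, 0.0, 1.571]
contact_force: [0.8, -0.3, -1.9]
finger_gap: 40.8
grasp_force: 41.3
time: 43.05
ee_pos: [564.2, 99.7, 140.8]
tcp_rot: [3.139, 0.0, 1.571]
contact_force: [-0.3, 0.4, -1.8]
finger_gap: 40.4
grasp_force: 41.3
```

Position matches. Lowering to about 132.

```bash
python3 -m inch '{"offset":[[0,0,0.01],[0,0,0.02],[0,0,0.025],[0,0,0.03],[0,0,0.035],[0,0,0.035]],"dr":[[0,0,0],[0,0,0],[0,0,0],[0,0,0],[0,0,0],[0,0,0]],"gripper":[0.3,0.3,0.3,0.3,0.3,0.3]}'
```

```text
time: 43.65
ee_pos: [563.1, 100.0, 132.3]
tcp_rot: [3.142, 0.0, 1.571]
contact_force: [0.0, -0.5, -1.8]
finger_gap: 40.8
grasp_force: 41.3
```

```bash
python3 -m inch '{"offset":[[0,0,0.005],[0,0,0.01],[0,0,0.01]],"dr":[[0,0,0],[0,0,0],[0,0,0]],"gripper":[0.3,0.3,0.3]}' && python3 -m inch '{"offset":[[0,0,0],[0,0,0],[0,0,0],[0,0,0],[0,0,0],[0,0,0],[0,0,-0.1],[0,0,-0.3],[0,0,-0.5],[0,0,-0.65],[0,0,-0.65]],"dr":[[0,0,0],[0,0,0],[0,0,0],[0,0,0],[0,0,0],[0,0,0],[0,0,0],[0,0,0],[0,0,0],[0,0,0],[0,0,0]],"gripper":[0.5,0.6,0.7,0.75,0.8,0.8,0.8,0.8,0.8,0.8,0.8]}' &&
python3 -m inch '{"offset":[[-0.2,0,0],[-0.4,0,0],[-0.6,0,0],[-0.8,0,0],[-1,0,0],[-1,0,0]],"dr":[[0,0,0],[0,0,0],[0,0,0],[0,0,0],[0,0,0],[0,0,0]],"gripper":[0.8,0.8,0.8,0.8,0.8,0.8]}' &&
python3 -m inch '{"offset":[[-0.2,-0.1,0],[-0.4,-0.2,0],[-0.6,-0.4,0],[-0.8,-0.6,0],[-1,-0.74,0],[-1,-0.74,0]],"dr":[[0,0,0],[0,0,0],[0,0,0],[0,0,0],[0,0,0],[0,0,0]],"gripper":[0.8,0.8,0.8,0.8,0.8,0.8]}' &&
python3 -m inch '{"offset":[[-0.2,0,0],[-0.275,0,0],[-0.275,0,0.15],[-0.275,0,0.3],[-0.275,0,0.4],[-0.275,0,0.4],[-0.275,0,0.4]],"dr":[[0,0,0],[0,0,0],[0,0,0],[0,0,0],[0,0,0],[0,0,0],[0,0,0]],"gripper":[0.8,0.8,0.8,0.8,0.8,0.8,0.8]}'
```

```text
time: 43.95
ee_pos: [563.5, 100.1, 132.2]
tcp_rot: [3.141, 0.0, 1.571]
contact_force: [-3.8, 0.0, 8.1]
finger_gap: 40.9
grasp_force: 42.3
time: 45.05
ee_pos: [565.8, 100.0, 266.4]
tcp_rot: [3.131, 0.0, 1.571]
contact_force: [-0.1, 0.4, -0.2]
finger_gap: 68.4
grasp_force: 0.0
time: 45.65
ee_pos: [562.4, -103.8, 259.1]
tcp_rot: [-3.14, 0.0, 1.565]
contact_force: [0.1, 0.2, 0.4]
finger_gap: 68.2
grasp_force: 0.0
time: 46.25
ee_pos: [412.6, -302.0, 259.5]
tcp_rot: [-3.14, -0.0, 1.567]
contact_force: [0.5, -0.4, -0.0]
finger_gap: 68.4
grasp_force: 0.0
time: 46.95
ee_pos: [415.6, -354.3, 180.3]
tcp_rot: [-3.141, -0.001, 1.572]
contact_force: [0.5, -0.8, -1.0]
finger_gap: 68.1
grasp_force: 0.0
```

```bash
python3 -m inch '{"offset":[[0,0,0.1],[0,0,0.2],[0,0,0.25],[0,0,0.265],[0,0,0.265],[0,0,0.265],[0,0,0.265],[0,0,0.265],[0,0,0.265],[0,0,0.265],[0,0,0.265],[0,0,0.265]],"dr":[[0,0,0],[0,0,0],[0,0,0],[0,0,0],[0,0,0],[0,0,0],[0,0,0],[0,0,0],[0,0,0],[0,0,0],[0,0,0],[0,0,0]],"gripper":[0.8,0.8,0.8,0.8,0.8,0.7,0.6,0.55,0.5,0.45,0.4,0.3]}' 40 &&
python3 -m inch '{"offset":[[0,0,0],[0,0,0],[0,0,0],[0,0,-0.02],[0,0,-0.06],[0,0,-0.12],[0,0,-0.12],[0,0,-0.12]],"dr":[[0,0,0],[0,0,0],[0,0,0],[0,0,0],[0,0,0],[0,0,0],[0,0,0],[0,0,0]],"gripper":[0.3,0.25,0.25,0.25,0.25,0.25,0.25,0.25]}'
```

```text
time: 48.15
ee_pos: [415.0, -355.3, 127.7]
tcp_rot: [3.142, 0.001, 1.571]
contact_force: [-0.8, -0.6, 2.9]
finger_gap: 36.9
grasp_force: 40.2
time: 48.95
ee_pos: [415.3, -355.2, 151.9]
tcp_rot: [3.141, 0.001, 1.571]
contact_force: [-0.1, -0.1, -2.1]
finger_gap: 36.6
grasp_force: 40.3
```

```bash
python3 -m inch '{"offset":[[0,0,-0.12],[0,0,-0.27],[0,0,-0.42],[0,0,-0.55],[0.12,0,-0.55],[0.27,0,-0.55],[0.42,0,-0.55],[0.57,0,-0.55],[0.72,0,-0.55],[0.87,0,-0.55],[0.95,0,-0.55],[0.95,0,-0.55]],"dr":[[0,0,0],[0,0,0],[0,0,0],[0,0,0],[0,0,0],[0,0,0],[0,0,0],[0,0,0],[0,0,0],[0,0,0],[0,0,0],[0,0,0]],"gripper":[0.25,0.25,0.25,0.25,0.25,0.25,0.25,0.25,0.25,0.25,0.25,0.25]}' &&
python3 -m inch '{"offset":[[0.12,0.1,0],[0.27,0.2,0],[0.42,0.3,0],[0.57,0.4,0],[0.72,0.42,0],[0.87,0.42,0],[0.945,0.42,0],[0.945,0.42,0]],"dr":[[0,0,0],[0,0,0],[0,0,0],[0,0,0],[0,0,0],[0,0,0],[0,0,0],[0,0,0]],"gripper":[0.25,0.25,0.25,0.25,0.25,0.25,0.25,0.25]}' &&
python3 -m inch '{"offset":[[0,0,0.12],[0,0,0.27],[0,0,0.42],[0,0,0.52],[0,0,0.56],[0,0,0.58],[0,0,0.59],[0,0,0.6],[0,0,0.6]],"dr":[[0,0,0],[0,0,0],[0,0,0],[0,0,0],[0,0,0],[0,0,0],[0,0,0],[0,0,0],[0,0,0]],"gripper":[0.25,0.25,0.25,0.25,0.25,0.25,0.25,0.25,0.25]}'
```

```text
time: 50.15
ee_pos: [414.9, -163.6, 261.0]
tcp_rot: [-3.141, -0.0, 1.573]
contact_force: [0.3, -0.5, -2.6]
finger_gap: 36.9
grasp_force: 40.9
time: 50.95
ee_pos: [499.4, 24.6, 261.0]
tcp_rot: [-3.141, 0.0, 1.573]
contact_force: [-0.3, -1.7, -3.0]
finger_gap: 36.5
grasp_force: 41.3
time: 51.85
ee_pos: [499.6, 23.8, 142.1]
tcp_rot: [3.14, 0.0, 1.571]
contact_force: [-0.8, -0.1, -2.8]
finger_gap: 36.3
grasp_force: 41.1
```

```bash
python3 -m inch '{"offset":[[0,0,0.005],[0,0,0.01],[0,0,0.015],[0,0,0.018],[0,0,0.018]],"dr":[[0,0,0],[0,0,0],[0,0,0],[0,0,0],[0,0,0]],"gripper":[0.25,0.25,0.25,0.25,0.25]}'
```

```text
time: 52.35
ee_pos: [499.0, 24.0, 137.7]
tcp_rot: [3.142, 0.0, 1.571]
contact_force: [0.0, 0.1, -2.4]
finger_gap: 37.1
grasp_force: 41.4
```

```bash
python3 -m inch '{"offset":[[0,0,0.005],[0,0,0.008],[0,0,0.008]],"dr":[[0,0,0],[0,0,0],[0,0,0]],"gripper":[0.25,0.25,0.25]}' && python3 -m inch '{"offset":[[0,0,0],[0,0,0],[0,0,0],[0,0,0],[0,0,0],[0,0,0],[0,0,-0.1],[0,0,-0.3],[0,0,-0.5],[0,0,-0.6],[0,0,-0.6]],"dr":[[0,0,0],[0,0,0],[0,0,0],[0,0,0],[0,0,0],[0,0,0],[0,0,0],[0,0,0],[0,0,0],[0,0,0],[0,0,0]],"gripper":[0.5,0.6,0.7,0.75,0.8,0.8,0.8,0.8,0.9,1,1]}' &&
python3 -m inch '{"offset":[[-0.2,0,0],[-0.4,0,0],[-0.6,0,0],[-0.8,0,0],[-0.99,0,0],[-0.99,0,0]],"dr":[[0,0,0],[0,0,0],[0,0,0],[0,0,0],[0,0,0],[0,0,0]],"gripper":[1,1,1,1,1,1]}' &&
python3 -m inch '{"offset":[[-0.2,0,0],[-0.4,0,0],[-0.6,0,0],[-0.8,0.04,0],[-0.99,0.08,0],[-0.99,0.08,0.2],[-0.99,0.08,0.35],[-0.99,0.08,0.35],[-0.99,0.08,0.35]],"dr":[[0,0,0],[0,0,0],[0,0,0],[0,0,0],[0,0,0],[0,0,0],[0,0,0],[0,0,0],[0,0,0]],"gripper":[1,1,1,1,1,1,1,1,1]}'
```

```text
time: 52.65
ee_pos: [499.4, 23.9, 137.7]
tcp_rot: [3.142, 0.0, 1.571]
contact_force: [-4.6, 0.5, 8.5]
finger_gap: 37.0
grasp_force: 42.3
time: 53.75
ee_pos: [501.0, 23.7, 260.2]
tcp_rot: [3.134, 0.001, 1.571]
contact_force: [-0.3, 1.3, -0.0]
finger_gap: 85.3
grasp_force: 0.0
time: 54.35
ee_pos: [498.1, -177.3, 254.2]
tcp_rot: [-3.139, -0.001, 1.566]
contact_force: [-0.4, 0.4, -0.4]
finger_gap: 85.6
grasp_force: 0.0
time: 55.25
ee_pos: [514.9, -371.0, 185.3]
tcp_rot: [-3.14, -0.002, 1.571]
contact_force: [0.6, -0.1, 0.8]
finger_gap: 85.3
grasp_force: 0.0
```

```bash
python3 -m inch '{"offset":[[0,0,0.15],[0,0,0.3],[0,0,0.43],[0,0,0.52],[0,0,0.545],[0,0,0.545],[0,0,0.545],[0,0,0.545],[0,0,0.545],[0,0,0.545],[0,0,0.545],[0,0,0.545]],"dr":[[0,0,0],[0,0,0],[0,0,0],[0,0,0],[0,0,0],[0,0,0],[0,0,0],[0,0,0],[0,0,0],[0,0,0],[0,0,0],[0,0,0]],"gripper":[1,1,1,1,1,0.9,0.8,0.7,0.65,0.6,0.55,0.5]}' 40 &&
python3 -m inch '{"offset":[[0,0,0],[0,0,0],[0,0,0],[0,0,-0.02],[0,0,-0.06],[0,0,-0.12],[0,0,-0.12],[0,0,-0.12]],"dr":[[0,0,0],[0,0,0],[0,0,0],[0,0,0],[0,0,0],[0,0,0],[0,0,0],[0,0,0]],"gripper":[0.5,0.5,0.5,0.5,0.5,0.5,0.5,0.5]}'
```

```text
time: 56.45
ee_pos: [515.7, -373.0, 79.4]
tcp_rot: [3.14, 0.002, 1.571]
contact_force: [-2.2, 0.8, 5.5]
finger_gap: 56.7
grasp_force: 42.3
time: 57.25
ee_pos: [515.3, -372.2, 101.8]
tcp_rot: [3.141, 0.001, 1.571]
contact_force: [0.6, -0.1, -2.5]
finger_gap: 56.6
grasp_force: 43.0
```

```bash
python3 -m inch '{"offset":[[0,0,-0.12],[0,0,-0.27],[0,0,-0.42],[0,0,-0.5],[0.12,0.05,-0.5],[0.27,0.1,-0.5],[0.42,0.2,-0.5],[0.57,0.24,-0.5],[0.72,0.24,-0.5],[0.8,0.24,-0.5],[0.8,0.24,-0.5]],"dr":[[0,0,0],[0,0,0],[0,0,0],[0,0,0],[0,0,0],[0,0,0],[0,0,0],[0,0,0],[0,0,0],[0,0,0],[0,0,0]],"gripper":[0.5,0.5,0.5,0.5,0.5,0.5,0.5,0.5,0.5,0.5,0.5]}' &&
python3 -m inch '{"offset":[[0.12,0,0],[0.27,0,0],[0.42,0,0],[0.57,0,0],[0.7,0,0],[0.78,0,0],[0.805,0,0],[0.805,0,0]],"dr":[[0,0,0],[0,0,0],[0,0,0],[0,0,0],[0,0,0],[0,0,0],[0,0,0],[0,0,0]],"gripper":[0.5,0.5,0.5,0.5,0.5,0.5,0.5,0.5]}' &&
python3 -m inch '{"offset":[[0,0,0.12],[0,0,0.27],[0,0,0.4],[0,0,0.48],[0,0,0.51],[0,0,0.53],[0,0,0.54],[0,0,0.54]],"dr":[[0,0,0],[0,0,0],[0,0,0],[0,0,0],[0,0,0],[0,0,0],[0,0,0],[0,0,0]],"gripper":[0.5,0.5,0.5,0.5,0.5,0.5,0.5,0.5]}'
```

```text
time: 58.35
ee_pos: [562.6, -210.1, 200.2]
tcp_rot: [-3.14, -0.001, 1.573]
contact_force: [-0.1, -1.2, -2.1]
finger_gap: 56.4
grasp_force: 43.7
time: 59.15
ee_pos: [563.1, -51.5, 201.1]
tcp_rot: [3.142, 0.001, 1.571]
contact_force: [-0.4, -1.0, -2.0]
finger_gap: 56.7
grasp_force: 43.7
time: 59.95
ee_pos: [563.7, -51.3, 94.0]
tcp_rot: [3.14, 0.001, 1.571]
contact_force: [0.4, 0.2, -2.1]
finger_gap: 56.8
grasp_force: 43.7
```

```bash
python3 -m inch '{"offset":[[0,0,0.005],[0,0,0.01],[0,0,0.015],[0,0,0.02],[0,0,0.02]],"dr":[[0,0,0],[0,0,0],[0,0,0],[0,0,0],[0,0,0]],"gripper":[0.5,0.5,0.5,0.5,0.5]}'
```

```text
time: 60.45
ee_pos: [563.2, -51.0, 89.5]
tcp_rot: [3.141, 0.0, 1.571]
contact_force: [-1.0, -0.5, 1.2]
finger_gap: 57.0
grasp_force: 43.8
```

```bash
python3 -m inch '{"offset":[[0,0,0.004],[0,0,0.004],[0,0,0.004],[0,0,0.004],[0,0,0.004],[0,0,0.004],[0,0,0.004],[0,0,-0.1],[0,0,-0.3],[0,0,-0.5],[0,0,-0.7],[0,0,-0.9]],"dr":[[0,0,0],[0,0,0],[0,0,0],[0,0,0],[0,0,0],[0,0,0],[0,0,0],[0,0,0],[0,0,0],[0,0,0],[0,0,0],[0,0,0]],"gripper":[0.5,0.66,0.72,0.76,0.8,0.85,0.85,0.85,0.85,0.85,0.85,0.85]}' &&
python3 -m inch '{"offset":[[0.255,-0.165,-0.2],[0.255,-0.165,-0.3],[0.255,-0.165,-0.3],[0.255,-0.165,-0.3],[0.255,-0.165,-0.3],[0.255,-0.165,-0.3]],"dr":[[0,0,0],[0,0,0],[0,0,0],[0,0,0],[0,0,0],[0,0,0]],"gripper":[0.85,0.85,0.85,0.85,0.85,0.85]}'
python3 - <<'E'
from h import *
A=grab('wrist');B=grab('side');save(A,'w12.png');np.save('w12.npy',A,allow_pickle=True)
D=np.load('d1.npy',allow_pickle=True).item()
w=A['image'];s=np.hstack([cv2.resize(x['image'][100:260,170:430],(400,246)) for x in(D,B)])
cv2.imwrite('pics/m12.png',cv2.cvtColor(np.vstack([s,cv2.copyMakeBorder(cv2.resize(w,(528,330)),0,0,0,272,0)]),cv2.COLOR_RGB2BGR)); print(r.get_obs()['ee_pos'])
E
```

```text
time: 61.65
ee_pos: [562.8, -50.9, 270.7]
tcp_rot: [3.141, -0.0, 1.571]
contact_force: [1.2, 0.3, -0.1]
finger_gap: 72.8
grasp_force: 0.0
time: 62.25
ee_pos: [529.6, -0.4, 327.1]
tcp_rot: [-3.138, -0.001, 1.57]
contact_force: [-0.0, -0.4, 0.2]
finger_gap: 72.7
grasp_force: 0.0
[ 5.29758250e+02 -3.69417603e-01  3.27593388e+02]
```

View pics/m12.png

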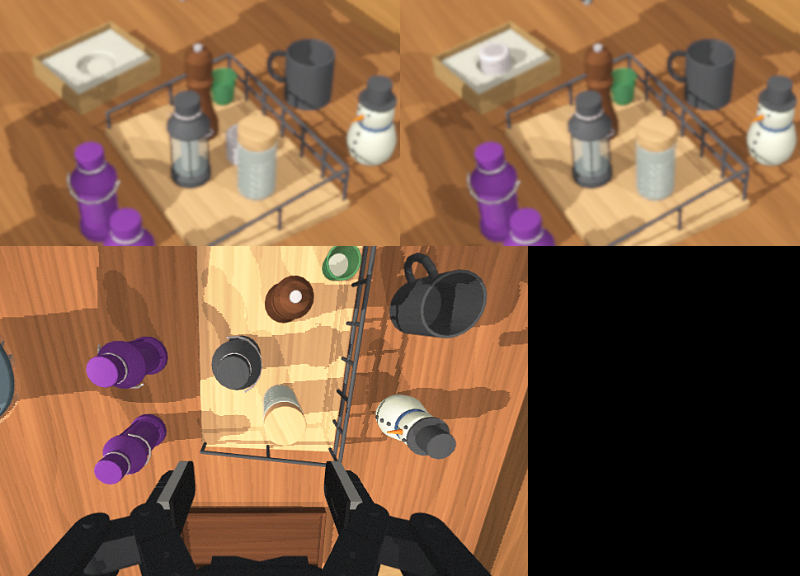

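Before (top left) and after (top right), the lantern (189,103 → 590,103), jar (257,130 → 656,130) and mill (198,48 → 598,48) sit at the same crop pixels. The tin is in the well and the bystanders haven't moved. Handing in.

```bash
python3 -c "
from bench import r
print(r.job_done())"
```

```text
the job is handed in; nothing more can be done
None
```

The job is handed in at about 62 s of the 144 s allowed: the tin is seated in the gift box's well, and the lantern, jar and mill are upright back in their places, with no visible shift of them or the bystanders in before-and-after camera views (the judge gave no verdict).

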